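Feed a cap and snap it onto the timer case

TASK

Push the feeder's sprung slide all the way in so that it feeds the steel cap out of the hood onto the open bed. Set that cap on the round timer case in its wooden holder and press it down until it snaps over the catches and sits fully home, then finish while still pressing it down with about 10 N. Do not disturb the jar, the snips or the tweezers.

Things in the scene. Friction and masses are not known exactly. Their poses are not given: they have to be found in the camera images.
- feeder: Fixed aluminium feeder, 90 mm wide (its x), 240 mm long (its y), 57 mm high at its hood; origin on the bench under the bed. Feeds towards its own +y; turned by up to 0.25 rad. Bed: a strip 34 mm wide, top 32 mm above the bench. The dark steel hood, 64 mm wide, open at both ends, covers y = -36 to +26 mm; beyond is open bed up to a low stop (42 mm above the bench) at y = +92 mm
- feed_out (a point): Point on the top of the open bed (32 mm above the bench, feeder y = +65 mm) where a full stroke leaves the cap, within 3 mm along the feed. The cap overhangs the strip by 9 mm on either side, so fingers can take it from above, closing across the feeder (along its x)
- feed_slide (a joint): The sprung slide, m pushed in: 0 = out (rest), 0.070 = fully in, against its end stop. Its spring takes 2 N at rest, 6 N fully in, and brings the slide back when let go; the cap stays where it was pushed to
- slide_push (a point): Point on the flat back face of the slide's upright black handle, 65 mm above the bench, at y = -124 mm of the feeder when at rest; moves with the slide. The handle is 34 mm wide, 12 mm thick along the feed, and reaches from 34 to 81 mm above the bench. Push it 70 mm towards the feeder's +y
- cap: Loose round steel cap, an upturned shallow cup: 52 mm outside diameter, 16 mm high, about 60 g, coin edge, roof 3 mm thick. Origin at the centre of its lower rim, z up; its yaw means nothing. Lip inside the rim: bore 42 mm, 2.5 mm high; above it the bore is 47 mm. Starts under the hood, at y = -5 mm of the feeder
- timer_case: Fixed round steel timer case, 52 mm diameter, open on top, in a round wooden holder of 76 mm diameter, small crown at one side. Origin on the bench below its centre. Its 40 mm core, with a brass top tapering to 33 mm, rises 12.5 mm above the seat and guides the cap; four sprung catches stand out of the core to 46 mm diameter
- case_seat (a point): Centre of the case's flat shoulder, 36 mm above the bench: the cap's origin is here when fully home (cap top 52 mm above the bench). Set down loosely the cap stops on the catches 7 mm higher. From there about 10 N straight down is needed over 2 mm, then the force drops suddenly and the cap falls freely to the seat. At the end press it down with over 5 N, best 10 to 20 N
- black_jar: Loose black screw-top jar, 40 mm diameter, 34 mm high, origin under its centre: leave it
- snips: Loose snips, 120 mm long, lying on the bench, origin under their middle: leave them
- tweezers: Loose steel tweezers, 142 mm long, lying on the bench, origin under their middle: leave them
Things that resemble listed ones, but are neither listed nor needed, are in the scene too. What is shaped like the cap but yellow is not meant.

How it is judged:
On the way, in this order (a step that is already met when the one before it is completed fails the run):
1. the feeder's slide is pushed fully in (at least 66 of its 70 mm) (value of joint feed_slide above 0.066 m), for 0.1 s.
2. the cap has snapped home on the timer case (z of cap in the frame of case_seat below 0.0025 m and horizontal distance between cap and case_seat below 0.004 m and angle between cap's own z axis and vertical below 0.08 rad), for 0.2 s.
At the end, for the whole second after the job is handed in: The cap sits on the case's seat (rim within 2.5 mm of the seat, centred within 4 mm, level within 0.08 rad) and the fingers are still pressing it onto the case with more than 5 N (all of step 2 and contact force between cap and timer_case above 5 N and contact force between the fingers and cap above 4 N); the arm keeps its last pose, push and grip.
It fails at once if the jar, the snips or the tweezers are moved more than 25 mm (distance of any of black_jar, snips, tweezers from where it was at the start of the episode above 0.025 m).
It also fails if it takes over 58 s, if anything falls off the work surface, if the arm or the gripper's body presses on something with over 40 N, if the wrist force passes 120 N, or if a joint passes its speed limit or range.

ROBOT

A 6-joint arm with a two-finger parallel gripper is mounted at the origin on a cart in front of the work surface, level with it; the furniture and walls round the work are solid. World frame = base frame: x ahead of the robot, y to its left, z up, the work surface at z = 0. Lengths are in m, angles in rad, forces in N, time in s.
With the tool pointing down it reaches from about 0.375 to 0.975 m from the base axis. Payload 3.8 kg.
Tool frame: the origin (TCP) lies at the very end of the fingers, on their centre line; the grasp point (between the pads) lies 19 mm behind it; x points along the fingers, y is the direction in which the jaws open and shut, and the axes are right-handed (so a half turn about x gives the same grasp; the last joint's range is limited). The gripper opens to 85 mm and grips with 20 to 120 N. Pads are 22 mm wide; open, the fingers measure 114 mm over their backs; the gripper's body (76 mm by 85 mm) begins 54 mm behind the grasp point. The pads swing forward as they close: fully open they stand 13 mm farther back than shut.
Start: joints at [-1.297, 0.264, 1.604, -0, 1.274, -0.037], TCP at [0.206, -0.643, 0.231] pointing down, gripper open.
Joint ranges: [-2.63, 2.63], [-0.94, 2.18], [0.31, 2.57], [-1.31, 4.45], [0, 2.66], [-2.55, 2.55]. Speed limits (rad/s): [2.57, 2.57, 3.14, 3.14, 3.14, 3.14].

INTERFACE

Orientations are given as a rotation vector (axis times angle).
In Python, from bench import bot gives the robot as it stands.
- The arm moves only by the tool play_rows, never from a script. Its arguments are lists of equal length, an entry for each row: "delta_pos": the shift along the tool's x, y, z in mm, a list of three; "twist": the turn, a rotation vector about the tool's x, y, z in rad, a list of three. A call has 1 to 10 rows; each row shifts and turns the commanded pose from where the row before left it, along the tool's axes as they then stand; what a row does not reach is not made up. A row lasts 1/12 s, in which the tool goes at most 41.7 mm and 7.16 degrees, less where a joint would pass 70% of its speed; a pose out of reach is approached as far as the arm can. A call with a gripper value outside its range is refused whole. "jaw" is the finger opening in mm, from 0 to 85.4, set as the call begins (left out, the last holds). The fingers move at their own pace and stop on an object; "squeeze" is the grip in N (left out, the last holds). Time passes only in rows, so rows that do not move let the fingers close. It gives the time, the measured TCP pose, the force and the opening at its end, in the units of the state.
- bot.observe(): the state, without advancing time (a new reading comes with each control period).
- bot.grab_frame(name): name is "scene" or "top" or "wrist"; returns a dict with "color" (384x512x3 uint8, red, green, blue), "vertical_fov" (degrees; the focal length in pixels is half the picture's height over the tangent of half this angle, whatever the lens; pixels are square), "cx", "cy" (the principal point, pixels), "dist_coeffs" ([k1, k2, p1, p2, k3] as OpenCV has them; the pictures are not rectified), "world_from_camera" (4x4, takes a point from camera to world coordinates); the wrist camera has in their place "tool_from_camera" (4x4, takes a point from camera to tool coordinates, whose origin is the TCP and whose axes are the tool frame's). Camera axes: x right, y down, z forward; pixel columns grow to the right and rows downward; lengths in m; the calibration is good to about 2 mm. A picture is of the moment at which its call begins: read the wrist's pose just before it. There is no depth.
- bot.hand_in(): hands the job in, once; it reports no verdict.
The state is a dict: "clock": time; "joint_positions": joint angles; "joint_vel": joint speeds; "effort": joint torques, N m; "eef_pos": TCP position; "tool_rot": TCP orientation; "force": force on the tool from outside, world axes, zero at the start; "ft_torque": the same for the moment, N m; "grip_width": finger opening in m.
Only numpy, scipy, OpenCV 4.12 (cv2) and the standard library are available. Lean on these libraries where they do the work, as an engineer would, in place of code of your own. Each camera call takes 0.05 s, during which the arm holds its last target. There are 200 camera calls.

## Working session

There is one attempt and no reset: what is moved stays moved. The work goes in short steps, Python scripts to look and compute and a tool call to move; the robot and the scene stay as the last step left them, time stands still between calls to the robot, and variables do not carry over. Pictures are saved under pics/ and viewed, about 8 in all and at most 12, crops included, and the job is handed in when it is done.

Besides the shell and the picture viewer there is one more tool, called after "Request:" as name(argument=value, ...) on one line, values as JSON. play_rows: Moves the arm, as the interface text tells. Its arguments: {"type":"object","properties":{"delta_pos":{"type":"array"},"twist":{"type":"array"},"jaw":{"type":"number"},"squeeze":{"type":"number"}},"required":["delta_pos","twist"]}

```bash
mkdir -p pics
cat > h.py <<'E'
import numpy as np, cv2
from bench import bot
from scipy.spatial.transform import Rotation as R
def shot(n,f):
    s=bot.observe(); d=bot.grab_frame(n); cv2.imwrite(f'pics/{f}.png',d['color'][:,:,::-1])
    T=d.get('world_from_camera')
    if T is None:
        W=np.eye(4);W[:3,:3]=R.from_rotvec(s['tool_rot']).as_matrix();W[:3,3]=s['eef_pos'];T=W@np.array(d['tool_from_camera'])
    f_=192/np.tan(np.radians(d['vertical_fov'])/2)
    np.savez(f'pics/{f}.npz',T=np.array(T),K=np.array([[f_,0,d['cx']],[0,f_,d['cy']],[0,0,1]]),D=np.array(d['dist_coeffs'],float))
def px(f,uv,z):
    c=np.load(f'pics/{f}.npz');p=cv2.undistortPoints(np.array(uv,float).reshape(-1,1,2),c['K'],c['D'])[:,0]
    r=np.c_[p,np.ones(len(p))]@c['T'][:3,:3].T;o=c['T'][:3,3]
    return o+r*((np.asarray(z)-o[2])/r[:,2])[:,None]
def proj(f,P):
    c=np.load(f'pics/{f}.npz');Ti=np.linalg.inv(c['T'])
    return cv2.projectPoints(np.array(P,float).reshape(-1,1,3),cv2.Rodrigues(Ti[:3,:3])[0],Ti[:3,3],c['K'],c['D'])[0][:,0]
def crop(f,x0,y0,x1,y1,k,out):
    cv2.imwrite(f'pics/{out}.png',cv2.resize(cv2.imread(f'pics/{f}.png')[y0:y1,x0:x1],None,fx=k,fy=k,interpolation=cv2.INTER_CUBIC))
E
python3 - <<'E'
from h import *
shot('top','t0');shot('scene','s0')
a=np.hstack([cv2.imread('pics/t0.png'),cv2.imread('pics/s0.png')])
crop('t0',0,0,512,384,1.55,'t0b')
for n in('t0','s0'):
    c=np.load(f'pics/{n}.npz');print(c['T'].round(3),c['K'].round(1).tolist(),c['D'])
print(bot.observe())
E
```

```text
[[ 5.800e-02 -9.760e-01  2.080e-01  3.000e-01]
 [-9.980e-01 -5.700e-02  1.300e-02 -1.490e-01]
 [-1.000e-03 -2.090e-01 -9.780e-01  1.191e+00]
 [ 0.000e+00  0.000e+00  0.000e+00  1.000e+00]] [[462.4, 0.0, 260.8], [0.0, 462.4, 193.7], [0.0, 0.0, 1.0]] [0.01507334 0.         0.         0.         0.        ]
[[-0.462 -0.678  0.571 -0.14 ]
 [-0.887  0.356 -0.294  0.197]
 [-0.004 -0.643 -0.766  0.979]
 [ 0.     0.     0.     1.   ]] [[483.6, 0.0, 256.3], [0.0, 483.6, 191.8], [0.0, 0.0, 1.0]] [-0.11757808  0.          0.          0.          0.        ]
{'clock': 0.1, 'joint_positions': array([-1.29693322e+00,  2.64704386e-01,  1.60528437e+00, -1.02213514e-05,
        1.27369847e+00, -3.69081479e-02]), 'joint_vel': array([-0.00096535, -0.00183882, -0.00200453,  0.00164994,  0.00143698,
        0.00087378]), 'effort': array([-1.29468604e-04, -5.16708434e+01, -3.68589914e+01, -1.82357867e-04,
        6.19156999e-03, -4.33404352e-05]), 'eef_pos': array([ 0.20621516, -0.64201123,  0.23004328]), 'tool_rot': array([ 2.054411  ,  0.32402688, -2.05494608]), 'force': array([-0.03759742, -0.72554618, -0.1703366 ]), 'ft_torque': array([-0.0505189 , -0.01459946,  0.01126294]), 'grip_width': 0.0850661554117747}
```

View pics/t0b.png

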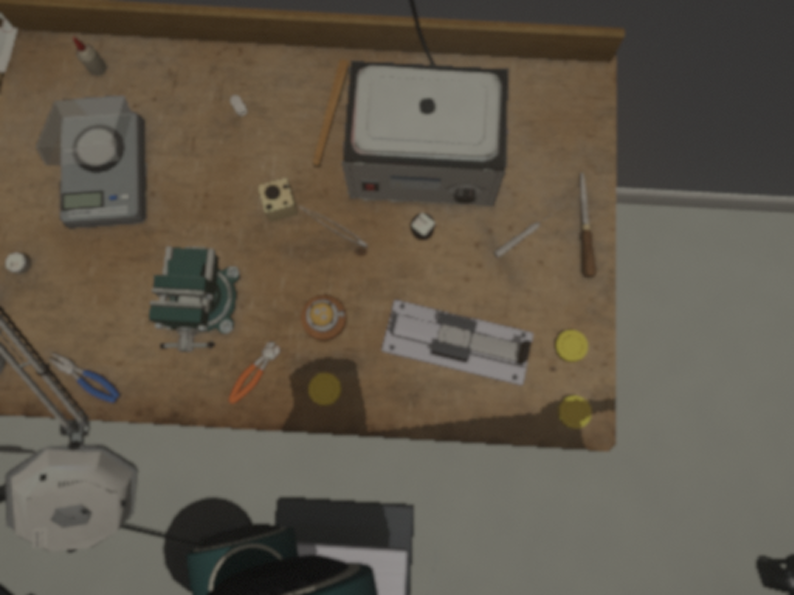

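View pics/s0.png

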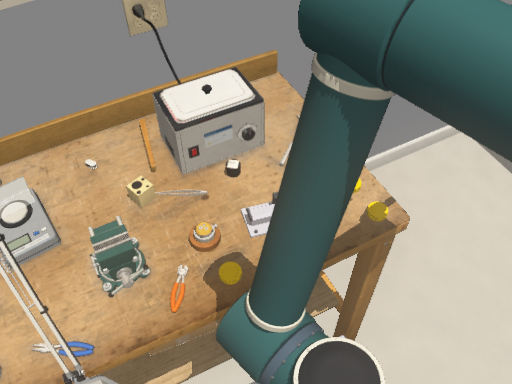

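The top view shows, in enlarged pixels, the feeder from (385,330) to (530,350) with its dark handle at (522,350) and hood at (453,338). The case is at (324,317), the jar at (423,225), the orange snips at (255,372) and tweezers at (518,240) or (335,230). Things that could be taken for the cap are the yellow discs at (572,345), (575,411) and (324,389), which are not wanted; the real one is under the hood. Next I take one close crop.

Run:
```python
from h import *
crop('t0',190,180,350,260,5,'c1')
```

```text
(no output)
```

View pics/c1.png

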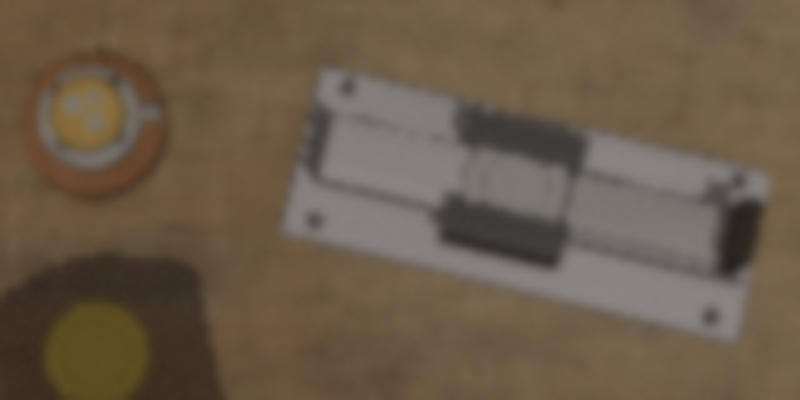

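Run:
```python
from h import *
g=lambda L:np.array(L)/5+[190,180]-0.4
c=px('t0',g([(320,67),(770,175),(738,342),(283,235)]),0.01);print('plate',c.round(4).tolist(),c.mean(0))
print([np.linalg.norm(c[i]-c[(i+1)%4]).round(4) for i in range(4)])
h=px('t0',g([(462,105),(586,135),(560,268),(438,238)]),0.057);print('hood',h.round(4).tolist(),h.mean(0))
print([np.linalg.norm(h[i]-h[(i+1)%4]).round(4) for i in range(4)])
d=(c[0]+c[3]-c[1]-c[2])[:2];a=np.arctan2(d[1],d[0]);print('feed dir',np.degrees(a), np.degrees(np.arctan2(*(h[0]+h[3]-h[1]-h[2])[[1,0]])))
print('case seat ring',px('t0',g([(88,116)]),.036),'brass',px('t0',g([(88,113)]),.0485),'wood',px('t0',g([(97,123)]),.02), 'yel',px('t0',g([(97,353)]),.01))
print('handle top',px('t0',g([(742,238)]),.081))
f=np.array([np.cos(a),np.sin(a)])
o=h.mean(0)[:2]+0.005*f
for n,y in(('origin',0),('out',.065),('push',-.124)):print(n,o+f*y)
print('stop top ctr', px('t0',g([(316,143)]),.042))
```

```text
plate [[0.5521, -0.1146, 0.01], [0.5086, -0.3504, 0.01], [0.4215, -0.3359, 0.01], [0.4628, -0.101, 0.01]] [ 0.48623113 -0.22547688  0.01      ]
[np.float64(0.2398), np.float64(0.0883), np.float64(0.2385), np.float64(0.0904)]
hood [[0.5268, -0.188, 0.057], [0.5151, -0.2505, 0.057], [0.4479, -0.2402, 0.057], [0.4592, -0.1794, 0.057]] [ 0.48725864 -0.21452721  0.057     ]
[np.float64(0.0635), np.float64(0.0681), np.float64(0.0618), np.float64(0.0681)]
feed dir 79.77931120947581 79.41441240349872
case seat ring [[0.51429439 0.00087274 0.036     ]] brass [[ 0.51350662 -0.00062099  0.0485    ]] wood [[ 0.51387054 -0.00198427  0.02      ]] yel [[ 0.39696522 -0.0104397   0.01      ]]
handle top [[ 0.46439669 -0.32540908  0.081     ]]
origin [ 0.48814584 -0.20960655]
out [ 0.49967945 -0.145638  ]
push [ 0.46614327 -0.33163887]
stop top ctr [[ 0.5059987  -0.11592737  0.042     ]]
```

```bash
cat >> h.py <<'E'
def rel(target):
    s=bot.observe();M=R.from_rotvec(s['tool_rot']).as_matrix()
    print('t',round(s['clock'],2),'pos',s['eef_pos'].round(4),'grip',round(s['grip_width'],4),'F',s['force'].round(1));print('axes x',M[:,0].round(3),'y',M[:,1].round(3),'z',M[:,2].round(3))
    if target is not None: print('delta tool mm',(M.T@(np.array(target)-s['eef_pos'])*1000).round(1))
    return s,M
A=np.radians(79.65);F=np.array([np.cos(A),np.sin(A),0]);X=np.array([np.sin(A),-np.cos(A),0]);O=np.array([.488,-.2095,0])
E
python3 - <<'E'
from h import *
t=O-F*.170+[0,0,.055];print(t)
s,M=rel(t)
for sg in(1,-1):
  G=np.stack([[0,0,-1],sg*X,np.cross([0,0,-1],sg*X)],1);print('rotvec tool',R.from_matrix(M.T@G).as_rotvec())
  print('delta after turn',(G.T@(t-s['eef_pos'])*1000).round(1), G.round(2).tolist(), 'out delta from push-pos',(G.T@F).round(2))
E
```

```text
[ 0.45745767 -0.37673387  0.055     ]
t 0.1 pos [ 0.2062 -0.642   0.23  ] grip 0.0851 F [-0.  -0.7 -0.2]
axes x [-0.001  0.002 -1.   ] y [ 0.306 -0.952 -0.002] z [-0.952 -0.306 -0.   ]
delta tool mm [ 175.4 -175.4 -320.3]
rotvec tool [-1.07938009 -0.00119069  0.00184975]
delta after turn [ 175.   199.5 -306.1] [[0.0, 0.98, -0.18], [0.0, -0.18, -0.98], [-1.0, 0.0, -0.0]] out delta from push-pos [ 0.  0. -1.]
rotvec tool [2.06221128e+00 2.11691810e-03 1.36266513e-03]
delta after turn [ 175.  -199.5  306.1] [[0.0, -0.98, 0.18], [0.0, 0.18, 0.98], [-1.0, -0.0, 0.0]] out delta from push-pos [ 0. -0.  1.]
```

Request:
play_rows(delta_pos=[[0,0,0],[0,0,0],[0,0,0],[0,0,0],[0,0,0],[0,0,0],[0,0,0],[0,0,0],[0,0,0]], twist=[[-0.12,0,0],[-0.12,0,0],[-0.12,0,0],[-0.12,0,0],[-0.12,0,0],[-0.12,0,0],[-0.12,0,0],[-0.12,0,0],[-0.12,0,0]], jaw=0, squeeze=40)

```text
clock: 0.85
eef_pos: [0.2063, -0.6422, 0.2305]
tool_rot: [1.337, 1.123, -1.336]
force: [-0.2, -0.6, 0.7]
grip_width: 0.0001
```

Request:
play_rows(delta_pos=[[0,20,-30.6],[0,20,-30.6],[0,20,-30.6],[0,20,-30.6],[0,20,-30.6],[0,20,-30.6],[0,20,-30.6],[0,20,-30.6],[0,20,-30.6],[0,20,-30.6]], twist=[[0,0,0],[0,0,0],[0,0,0],[0,0,0],[0,0,0],[0,0,0],[0,0,0],[0,0,0],[0,0,0],[0,0,0]])

```text
clock: 1.68
eef_pos: [0.4586, -0.3757, 0.2308]
tool_rot: [1.341, 1.119, -1.341]
force: [0.4, -1.0, -0.5]
grip_width: 0.0001
```

Run:
```python
from h import *
s,M=rel(O-F*.170+[0,0,.055])
shot('wrist','w1')
crop('w1',0,0,512,384,1.5,'w1b')
print(s['joint_positions'])
G=np.stack([[0,0,-1],X,-F],1);print(R.from_matrix(M.T@G).as_rotvec().round(4))
for n,p in dict(backL=O-F*.124-X*.017+[0,0,.081],backR=O-F*.124+X*.017+[0,0,.081],yel=[.475,-.4,.016]).items():print(n,proj('w1',p)*1.5)
```

```text
t 1.68 pos [ 0.4586 -0.3757  0.2308] grip 0.0001 F [ 0.4 -1.  -0.5]
axes x [-0.001  0.    -1.   ] y [ 0.984 -0.179 -0.001] z [-0.179 -0.984 -0.   ]
delta tool mm [175.8  -0.9   1.3]
[-7.28310394e-01  1.10597667e-01  1.78526908e+00 -2.66649377e-05
  1.24646937e+00 -5.48156330e-01]
[ 0.0005 -0.0004  0.0006]
backL [[357.52793025 209.52479322]]
backR [[405.63531379 209.48326541]]
yel [[405.5836192  274.51020617]]
```

View pics/w1b.png

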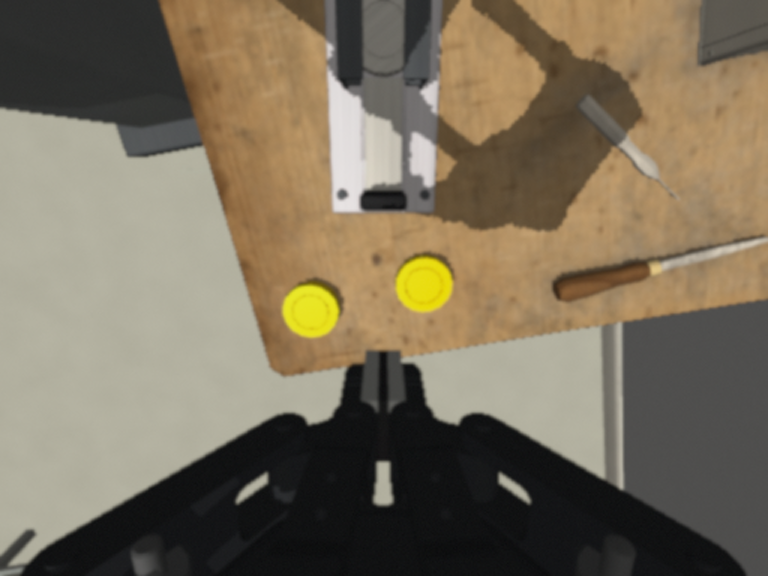

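The wrist view shows the handle's back edge at y≈209 from x 360 to 406, matching the prediction to about 1 mm. The two yellow decoys are at (424,284) and (310,310). I descend and push.

Request:
play_rows(delta_pos=[[22,0,0],[22,0,0],[22,0,0],[22,0,0],[22,0,0],[22,0,0],[22,0,0],[22,0,0],[0,0,-5],[0,0,-5]], twist=[[0,0,0],[0,0,0],[0,0,0],[0,0,0],[0,0,0],[0,0,0],[0,0,0],[0,0,0],[0,0,0],[0,0,0]])

```text
clock: 2.57
eef_pos: [0.4582, -0.3663, 0.0535]
tool_rot: [1.341, 1.123, -1.343]
force: [0.3, -0.0, 0.4]
grip_width: -0.0001
```

Request:
play_rows(delta_pos=[[0,0,-8],[0,0,-8],[0,0,-8],[0,0,-8],[0,0,-8],[0,0,-8],[0,0,-8]], twist=[[0,0,0],[0,0,0],[0,0,0],[0,0,0],[0,0,0],[0,0,0],[0,0,0]])

```text
clock: 3.15
eef_pos: [0.471, -0.313, 0.0568]
tool_rot: [1.34, 1.115, -1.339]
force: [-0.6, -4.1, 4.6]
grip_width: -0.0002
```

Run:
```python
from h import *
s,M=rel(None); print('feeder y of tcp',(s['eef_pos']-O)@F,'x',(s['eef_pos']-O)@X,'Ff',s['force']@F)
```

```text
t 3.15 pos [ 0.471  -0.313   0.0568] grip -0.0002 F [-0.6 -4.1  4.6]
axes x [ 0.003 -0.003 -1.   ] y [ 0.984 -0.179  0.003] z [-0.179 -0.984  0.002]
feeder y of tcp -0.10490231523499494 x 0.001860306200132073 Ff -4.169577370894113
```

Request:
play_rows(delta_pos=[[0,0,-4],[0,0,-4],[0,0,-4],[0,0,-4],[0,0,-4],[0,0,-4],[0,0,-4],[0,0,-4],[0,0,-2],[0,0,0]], twist=[[0,0,0],[0,0,0],[0,0,0],[0,0,0],[0,0,0],[0,0,0],[0,0,0],[0,0,0],[0,0,0],[0,0,0]])

```text
clock: 3.98
eef_pos: [0.4769, -0.2796, 0.0561]
tool_rot: [1.34, 1.116, -1.34]
force: [-0.1, -5.5, 4.5]
grip_width: 0.0001
```

Request:
play_rows(delta_pos=[[0,0,-2],[0,0,-2],[0,0,-1],[0,0,-1],[0,0,0],[0,0,0]], twist=[[0,0,0],[0,0,0],[0,0,0],[0,0,0],[0,0,0],[0,0,0]])

```text
clock: 4.48
eef_pos: [0.4778, -0.2742, 0.0561]
tool_rot: [1.34, 1.116, -1.34]
force: [-1.3, -6.0, 3.6]
grip_width: -0.0002
```

Run:
```python
from h import *
s,M=rel(None); print('feeder y of tcp',(s['eef_pos']-O)@F,'x',(s['eef_pos']-O)@X,'Ff',s['force']@F)
```

```text
t 4.48 pos [ 0.4778 -0.2742  0.0561] grip -0.0002 F [-1.3 -6.   3.6]
axes x [ 0.002 -0.002 -1.   ] y [ 0.984 -0.179  0.002] z [-0.179 -0.984  0.002]
feeder y of tcp -0.06549129414773933 x 0.0016353983506574915 Ff -6.101352808847146
```

Request:
play_rows(delta_pos=[[0,0,-2],[0,0,-2],[0,0,-1],[0,0,-1],[0,0,0],[0,0,0]], twist=[[0,0,0],[0,0,0],[0,0,0],[0,0,0],[0,0,0],[0,0,0]])

```text
clock: 4.98
eef_pos: [0.478, -0.2739, 0.0564]
tool_rot: [1.331, 1.11, -1.342]
force: [-6.2, -24.8, 0.2]
grip_width: -0.0
```

The end stop is reached, at 25 N with no further travel. I back off along the feed, rise, and move over the open bed.

Request:
play_rows(delta_pos=[[0,0,15],[0,0,15],[0,0,15],[0,0,15],[0,0,15],[0,0,15],[0,0,8],[-25,0,0],[-30,0,0],[-30,0,0]], twist=[[0,0,0],[0,0,0],[0,0,0],[0,0,0],[0,0,0],[0,0,0],[0,0,0],[0,0,0],[0,0,0],[0,0,0]])

```text
clock: 5.82
eef_pos: [0.4591, -0.3629, 0.1394]
tool_rot: [1.342, 1.123, -1.342]
force: [0.5, 0.1, -0.3]
grip_width: -0.0
```

Request:
play_rows(delta_pos=[[-25,0,0],[0,0,-15],[0,0,-25],[0,0,-25],[0,0,-25],[0,0,-25],[0,0,-15],[0,0,-5],[0,0,0],[0,0,0]], twist=[[0,0,0],[0,0,0],[0,0,0],[0,0,0],[0,0,0],[0,0,0],[0,0,0],[0,0,0],[0,0,0],[0,0,0]])

```text
clock: 6.65
eef_pos: [0.4844, -0.2309, 0.1649]
tool_rot: [1.34, 1.119, -1.341]
force: [1.0, 0.4, 0.9]
grip_width: -0.0003
```

Run:
```python
from h import *
s,M=rel(O+F*.065+[0,0,.034]); print('feeder y of tcp',(s['eef_pos']-O)@F,'x',(s['eef_pos']-O)@X)
shot('wrist','w2');crop('w2',0,0,512,384,1.5,'w2b')
print('cap top pred',proj('w2',O+F*.065+[0,0,.048])*1.5, 'seat pred',proj('w2',[.514,0,.036])*1.5)
```

```text
t 6.65 pos [ 0.4844 -0.2309  0.1649] grip -0.0003 F [1.  0.4 0.9]
axes x [-0.001 -0.    -1.   ] y [ 0.984 -0.178 -0.001] z [-0.178 -0.984  0.   ]
delta tool mm [ 1.309e+02 -1.000e-01 -8.670e+01]
feeder y of tcp -0.021683317868865543 x 0.0003323502597962246
cap top pred [[382.45565021 144.66217329]] seat pred [[ 358.58093224 -163.30440507]]
```

View pics/w2b.png

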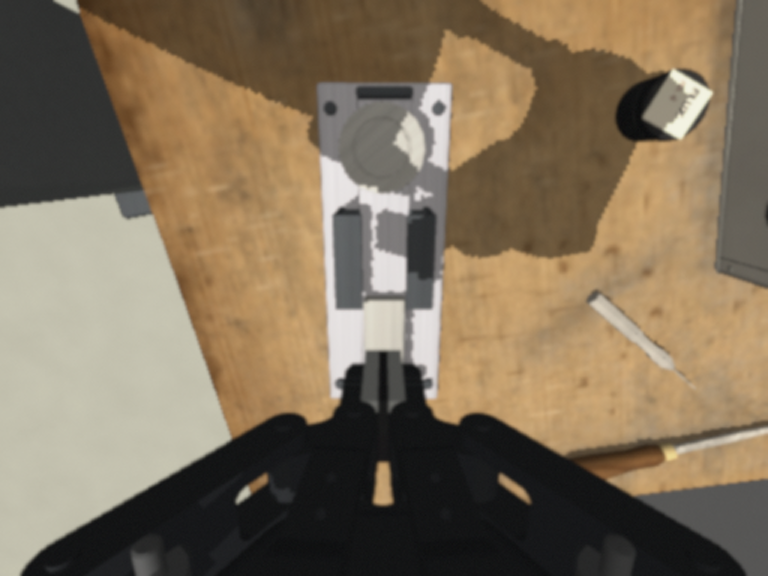

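The cap is out on the open bed with its centre at about (386,146), extent 340–432 by 100–193, against a prediction of (382,145). I refine from that.

Run:
```python
from h import *
p=px('w2',np.array([(386,146),(340,146),(432,146)])/1.5-.17,.048);print(p,np.linalg.norm(p[1]-p[2]))
print('feeder',(p-O)@F,(p-O)@X)
t=p[0].copy();t[2]=.035;rel(t)
```

```text
[[ 0.50150341 -0.14650862  0.048     ]
 [ 0.47444518 -0.14157653  0.048     ]
 [ 0.52854337 -0.15147581  0.048     ]] 0.05499645065794073
feeder [0.06439245 0.06438299 0.06436411] [ 0.00196661 -0.02553744  0.02945901]
t 6.7 pos [ 0.4845 -0.2313  0.165 ] grip 0.0001 F [-0.5  0.2 -0.3]
axes x [-0. -0. -1.] y [ 0.984 -0.179 -0.   ] z [-0.179 -0.984  0.   ]
delta tool mm [130.    1.6 -86.5]
```

Request:
play_rows(delta_pos=[[0,1.5,-16],[0,0,-20],[0,0,-20],[0,0,-20],[0,0,-10.5],[20,0,0],[20,0,0],[20,0,0],[0,0,0]], twist=[[0,0,0],[0,0,0],[0,0,0],[0,0,0],[0,0,0],[0,0,0],[0,0,0],[0,0,0],[0,0,0]], jaw=80)

```text
clock: 7.45
eef_pos: [0.4984, -0.1458, 0.1011]
tool_rot: [1.339, 1.125, -1.346]
force: [-1.1, -0.3, -1.7]
grip_width: 0.0801
```

Run:
```python
from h import *
rel([.5012,-.1465,.033])
```

```text
t 7.45 pos [ 0.4984 -0.1458  0.1011] grip 0.0801 F [-1.1 -0.3 -1.7]
axes x [-0.007  0.002 -1.   ] y [ 0.984 -0.18  -0.008] z [-0.18  -0.984 -0.001]
delta tool mm [68.1  3.4  0.3]
```

Request:
play_rows(delta_pos=[[14,1.5,0],[14,0,0],[14,0,0],[14,0,0],[10,0,0],[0,0,0],[0,0,0]], twist=[[0,0,0],[0,0,0],[0,0,0],[0,0,0],[0,0,0],[0,0,0],[0,0,0]])

```text
clock: 8.03
eef_pos: [0.503, -0.1467, 0.0393]
tool_rot: [1.341, 1.119, -1.341]
force: [-0.3, -0.2, 0.5]
grip_width: 0.0802
```

Run:
```python
from h import *
rel([.5012,-.1465,.033])
```

```text
t 8.03 pos [ 0.503  -0.1467  0.0393] grip 0.0802 F [-0.3 -0.2  0.5]
axes x [-0.001  0.    -1.   ] y [ 0.984 -0.18  -0.001] z [-0.18  -0.984 -0.   ]
delta tool mm [ 6.3 -1.8  0.2]
```

Request:
play_rows(delta_pos=[[3,-1.5,0],[3,0,0],[0,0,0],[0,0,0]], twist=[[0,0,0],[0,0,0],[0,0,0],[0,0,0]])

```text
clock: 8.37
eef_pos: [0.5018, -0.146, 0.0336]
tool_rot: [1.341, 1.118, -1.34]
force: [0.2, -0.4, -0.4]
grip_width: 0.08
```

Request:
play_rows(delta_pos=[[0,0,0],[0,0,0],[0,0,0],[0,0,0],[0,0,0],[0,0,0],[0,0,0],[0,0,0]], twist=[[0,0,0],[0,0,0],[0,0,0],[0,0,0],[0,0,0],[0,0,0],[0,0,0],[0,0,0]], jaw=45, squeeze=60)

```text
clock: 9.03
eef_pos: [0.5023, -0.1461, 0.0342]
tool_rot: [1.341, 1.118, -1.34]
force: [-1.1, 0.4, 5.8]
grip_width: 0.05
```

Run:
```python
from h import *
rel([.5012,-.1465,.033])
```

```text
t 9.03 pos [ 0.5023 -0.1461  0.0342] grip 0.05 F [-1.1  0.4  5.8]
axes x [ 0.001 -0.    -1.   ] y [ 0.984 -0.179  0.001] z [-0.179 -0.984  0.   ]
delta tool mm [ 1.2 -1.   0.5]
```

Request:
play_rows(delta_pos=[[-5,0,0],[-15,0,0],[-25,0,0],[-25,0,0],[-25,0,0],[-15,0,0],[0,0,-20],[0,0,-20],[0,0,-20],[0,0,0]], twist=[[0,0,0],[0,0,0],[0,0,0],[0,0,0],[0,0,0],[0,0,0],[0,0,0],[0,0,0],[0,0,0],[0,0,0]])

```text
clock: 9.87
eef_pos: [0.5125, -0.0844, 0.1434]
tool_rot: [1.341, 1.121, -1.339]
force: [0.2, 0.4, -1.1]
grip_width: 0.0499
```

Request:
play_rows(delta_pos=[[0,0,0],[0,0,0],[0,0,0]], twist=[[0,0,0],[0,0,0],[0,0,0]])

```text
clock: 10.12
eef_pos: [0.5121, -0.0875, 0.1431]
tool_rot: [1.34, 1.118, -1.341]
force: [0.3, 0.1, -0.6]
grip_width: 0.0496
```

Run:
```python
from h import *
s,M=rel([.514,0,.06])
shot('wrist','w3');crop('w3',0,0,512,384,1.5,'w3b')
print('seat pred',proj('w3',[.514,0,.036])*1.5,'brass',proj('w3',[.514,0,.0485])*1.5)
print('cap roof centre at tcp+-',proj('w3',s['eef_pos']+[0,0,0.01])*1.5)
```

```text
t 10.12 pos [ 0.5121 -0.0875  0.1431] grip 0.0496 F [ 0.3  0.1 -0.6]
axes x [-0. -0. -1.] y [ 0.984 -0.179 -0.   ] z [-0.179 -0.984  0.   ]
delta tool mm [ 83.1 -13.8 -86.5]
seat pred [[358.63895861 144.55677691]] brass [[357.33914105 143.79704404]]
cap roof centre at tcp+- [[382.82389564 383.39731163]]
```

View pics/w3b.png

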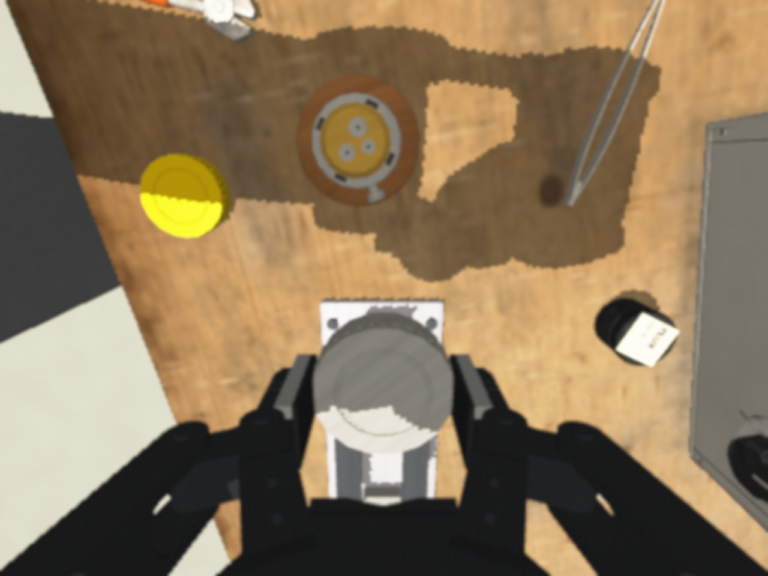

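The cap is held between the pads with its roof centred at about (383,384). The case is at about (356,140) with its crown at (376,194). I enlarge the case for an exact centre.

Run:
```python
from h import *
crop('w3',190,40,290,145,5.6,'w3c')
```

```text
(no output)
```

View pics/w3c.png

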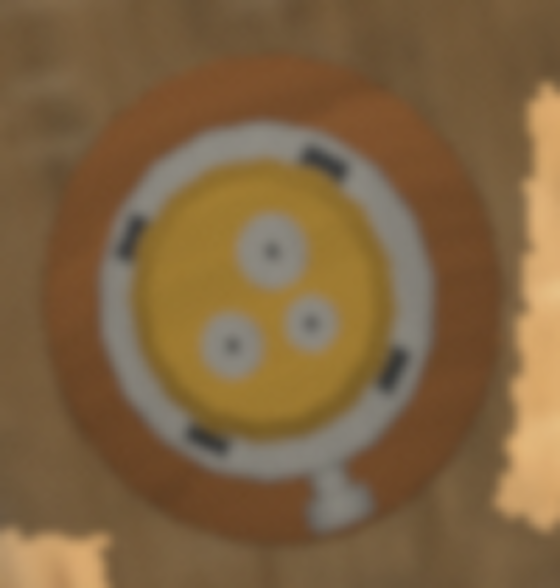

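The crop shows the shoulder spanning x 100–435 and y 120–480 (centre 267,300), the brass centre at (263,299) and the catches' centre at (263.5,302).

Run:
```python
from h import *
g=lambda L:np.array(L)/5.6+[190,40]-.4
for n,p,z in(('shoulder',(267.5,300),.036),('brass',(263,299),.046),('catch',(263.5,302),.043)):print(n,px('w3',g([p]),z)[0])
sd=px('w3',g([(100,300),(435,300),(267,120),(267,480)]),.036);print(np.linalg.norm(sd[0]-sd[1]),np.linalg.norm(sd[2]-sd[3]))
for z in(.150,.155,.160,.165):
  q=px('w3',np.array([(383,384),(312,384),(454,384),(383,315),(383,453)])/1.5-.17,z);print(z,'capc',q[0],np.linalg.norm(q[1]-q[2]),np.linalg.norm(q[3]-q[4]))
```

```text
shoulder [0.51305619 0.00279331 0.036     ]
brass [0.51296604 0.0025286  0.046     ]
catch [0.51278679 0.00226455 0.043     ]
0.05139674326432344 0.05166305334967724
0.15 capc [ 0.51172631 -0.08947759  0.15      ] 0.05351577386187969 0.059069149477105384
0.155 capc [ 0.51226621 -0.08656053  0.155     ] 0.051547233117072315 0.05689633164946997
0.16 capc [ 0.51280611 -0.08364346  0.16      ] 0.04957869237226494 0.054723513821834574
0.165 capc [ 0.51334601 -0.0807264   0.165     ] 0.04761015162745757 0.052550695994199176
```

Request:
play_rows(delta_pos=[[0,-3,-10],[0,-4,-22],[0,-4,-25],[0,-4,-20],[0,0,-11.5],[10,0,0],[20,0,0],[20,0,0],[20,0,0],[10,0,0]], twist=[[0,0,0],[0,0,0],[0,0,0],[0,0,0],[0,0,0],[0,0,0],[0,0,0],[0,0,0],[0,0,0],[0,0,0]])

```text
clock: 11.0
eef_pos: [0.5114, 0.0022, 0.0602]
tool_rot: [1.338, 1.121, -1.344]
force: [-1.1, 0.9, -0.4]
grip_width: 0.0498
```

Request:
play_rows(delta_pos=[[0,0,0],[0,0,0],[0,0,0],[0,0,0]], twist=[[0,0,0],[0,0,0],[0,0,0],[0,0,0]])

```text
clock: 11.33
eef_pos: [0.5148, 0.0025, 0.0647]
tool_rot: [1.342, 1.117, -1.339]
force: [0.7, -0.0, -1.2]
grip_width: 0.0497
```

Run:
```python
from h import *
rel([.513,.0025,.046])
```

```text
t 11.33 pos [0.5148 0.0025 0.0647] grip 0.0497 F [ 0.7 -0.  -1.2]
axes x [ 0.003 -0.    -1.   ] y [ 0.984 -0.179  0.003] z [-0.179 -0.984 -0.   ]
delta tool mm [18.7 -1.8  0.4]
```

Request:
play_rows(delta_pos=[[2,-1,0],[2,0,0],[2,0,0],[2,0,0],[2,0,0],[2,0,0],[2,0,0],[0,0,0],[0,0,0],[0,0,0]], twist=[[0,0,0],[0,0,0],[0,0,0],[0,0,0],[0,0,0],[0,0,0],[0,0,0],[0,0,0],[0,0,0],[0,0,0]])

```text
clock: 12.17
eef_pos: [0.5125, 0.003, 0.0493]
tool_rot: [1.341, 1.119, -1.341]
force: [0.1, -0.3, -1.2]
grip_width: 0.0497
```

Request:
play_rows(delta_pos=[[1,0,0],[1,0,0],[1,0,0],[0,0,0],[0,0,0]], twist=[[0,0,0],[0,0,0],[0,0,0],[0,0,0],[0,0,0]])

```text
clock: 12.58
eef_pos: [0.5124, 0.003, 0.0462]
tool_rot: [1.341, 1.119, -1.341]
force: [-0.4, -0.1, -0.3]
grip_width: 0.0497
```

Request:
play_rows(delta_pos=[[1,0,0],[1,0,0],[1,0,0],[0,0,0],[0,0,0]], twist=[[0,0,0],[0,0,0],[0,0,0],[0,0,0],[0,0,0]])

```text
clock: 13.0
eef_pos: [0.5133, 0.0032, 0.0442]
tool_rot: [1.342, 1.118, -1.339]
force: [-0.6, 2.1, 5.4]
grip_width: 0.0497
```

Request:
play_rows(delta_pos=[[1,0,0],[1,0,0],[0,0,0],[0,0,0]], twist=[[0,0,0],[0,0,0],[0,0,0],[0,0,0]])

```text
clock: 13.33
eef_pos: [0.514, 0.0031, 0.0431]
tool_rot: [1.342, 1.117, -1.338]
force: [-1.1, 1.2, 10.8]
grip_width: 0.0501
```

Request:
play_rows(delta_pos=[[1,0,0],[1,0,0],[0,0,0],[0,0,0]], twist=[[0,0,0],[0,0,0],[0,0,0],[0,0,0]])

```text
clock: 13.67
eef_pos: [0.5123, 0.0031, 0.0387]
tool_rot: [1.341, 1.119, -1.341]
force: [0.3, 2.7, -3.3]
grip_width: 0.0497
```

Request:
play_rows(delta_pos=[[1,0,0],[1,0,0],[0,0,0],[0,0,0]], twist=[[0,0,0],[0,0,0],[0,0,0],[0,0,0]])

```text
clock: 14.0
eef_pos: [0.513, 0.003, 0.0382]
tool_rot: [1.341, 1.118, -1.34]
force: [-1.3, 1.7, 6.2]
grip_width: 0.0497
```

Request:
play_rows(delta_pos=[[1,0,0],[1,0,0],[0,0,0],[0,0,0],[0,0,0],[0,0,0]], twist=[[0,0,0],[0,0,0],[0,0,0],[0,0,0],[0,0,0],[0,0,0]])

```text
clock: 14.5
eef_pos: [0.5135, 0.0029, 0.0381]
tool_rot: [1.341, 1.118, -1.34]
force: [-5.5, 2.1, 18.4]
grip_width: 0.0494
```

Run:
```python
from h import *
rel(None);shot('wrist','w4');crop('w4',0,0,512,384,1.5,'w4b');rel(None)
```

```text
t 14.5 pos [0.5135 0.0029 0.0381] grip 0.0494 F [-5.5  2.1 18.4]
axes x [ 0.001 -0.    -1.   ] y [ 0.984 -0.179  0.001] z [-0.179 -0.984 -0.   ]
t 14.55 pos [0.5135 0.0029 0.0381] grip 0.0496 F [-5.8  1.4 18.9]
axes x [ 0.001 -0.    -1.   ] y [ 0.984 -0.179  0.001] z [-0.179 -0.984 -0.   ]
```

View pics/w4b.png

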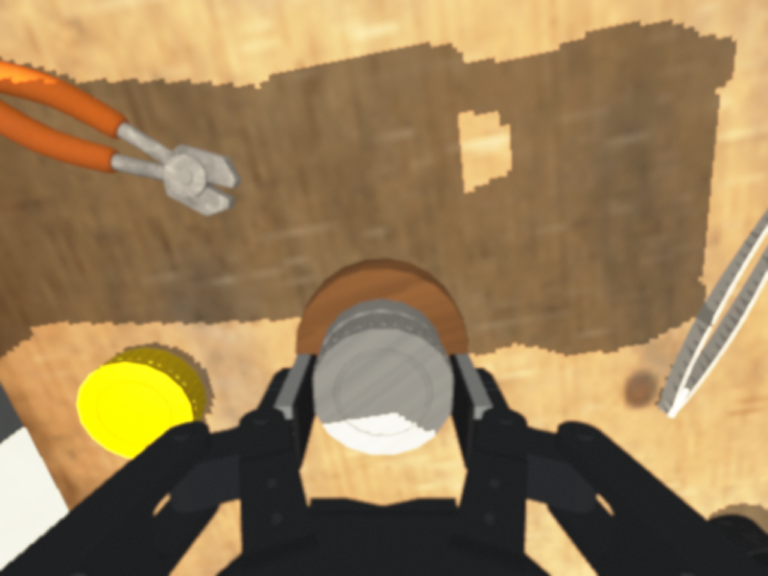

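The cap sits level on the case with no change in its place in the fingers: roof centre (383,384), the same as before the snap. 18.5 N is more than needed, so I ease off by 1 mm.

Request:
play_rows(delta_pos=[[-0.5,-0.5,0],[-0.5,0,0],[0,0,0],[0,0,0],[0,0,0],[0,0,0],[0,0,0],[0,0,0]], twist=[[0,0,0],[0,0,0],[0,0,0],[0,0,0],[0,0,0],[0,0,0],[0,0,0],[0,0,0]])

```text
clock: 15.22
eef_pos: [0.5135, 0.0029, 0.0382]
tool_rot: [1.342, 1.117, -1.339]
force: [-1.4, 1.4, 11.2]
grip_width: 0.0498
```

Request:
play_rows(delta_pos=[[0.3,0,0],[0,0,0],[0,0,0],[0,0,0],[0,0,0],[0,0,0]], twist=[[0,0,0],[0,0,0],[0,0,0],[0,0,0],[0,0,0],[0,0,0]])

```text
clock: 15.72
eef_pos: [0.5135, 0.0029, 0.0382]
tool_rot: [1.342, 1.117, -1.339]
force: [-1.7, -0.1, 12.4]
grip_width: 0.0497
```

```bash
python3 -c "
from h import *
s,_=rel(None)
if 8<s['force'][2]<22: print(bot.hand_in())
"
```

```text
t 15.72 pos [0.5135 0.0029 0.0382] grip 0.0497 F [-1.7 -0.1 12.4]
axes x [ 0.002 -0.    -1.   ] y [ 0.984 -0.179  0.002] z [-0.179 -0.984 -0.   ]
the job is handed in; nothing more can be done
None
```

I pushed the slide to its end stop, which fed the cap out. I then set the cap on the timer case, pressed it until it snapped home, and handed in at 15.7 s while still pressing with about 12 N.

- **Slide:** it stopped moving at about 25 N, and the wrist picture showed the cap out at feeder y ≈ 64 mm.
- **Snap:** the force rose to about 11 N and then dropped suddenly. The fingertips came to rest at 38.2 mm, which puts the cap's rim at the seat to within the measurement.
- **Last picture:** the cap looked level on the case and had not slipped in the fingers.
- **Jar, snips and tweezers:** the arm never worked near them. I did not measure their final positions.

Two readings disagreed. The top and wrist cameras differed by about 2.5 mm on the case's y position. I used the wrist camera, and the cap went over the core with almost no sideways force. The grip opening read 50 mm on the 52 mm cap, which I put down to pad give, without checking it.

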